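Tare a dial portion scale for a steel beaker

TASK

Tare the portion scale for the empty steel beaker: gently stand the beaker upright on the middle of the scale's round platform and let go of it; its weight turns the dial disc. Then turn the scale's bar knob a little at a time until the tip of the pointer rests on the broad zero mark of the disc. Leave the beaker standing there and do not disturb the shaker or the ramekin.

Things in the scene. Friction and masses are not known exactly. Their poses are not given: they have to be found in the camera images.
- beaker_center (a point): the loose beaker: a plain straight-sided open steel cylinder without a handle, 56 mm outside diameter, 85 mm tall, wall 3 mm, about 0.22 kg (varies). This point is on its axis, half-way up (42.5 mm above its foot). It stands on the bench at the start, z axis up
- platform_top (a point): centre of the top face of the scale's round steel platform, 120 mm diameter, 100 mm above the bench when empty. It sits on a spring and sinks 5 to 8 mm under the beaker (12 mm at most, about 4 N); as it sinks, the dial disc with the zero mark turns clockwise as seen from above, 0.3 to 0.5 rad for the beaker, and stays there while the beaker stands on it
- scale_base (a point): the scale, fixed to the bench: a low grey housing 170 mm (along x) by 355 mm (along y, from -190 to 165 mm), deck 68 mm above the bench. This point is on the bench under the housing; z up; in its frame the platform is centred at (0, 100) mm, the round dial, 140 mm across and 76 mm high, at (0, -38) mm, the knob's axis is at (-30, -150) mm
- knob_grip (a point): the scale's knob, black, upright axis, on the deck at the end away from the platform: a bar 44 mm long (along this frame's x), 14 mm thick (along y) and 34 mm tall on a disc of 46 mm diameter; bar from 78 mm to 112 mm above the bench. This point is on the axis, 101 mm above the bench. The frame turns with the knob; z up. Grip the bar across its thickness from above and turn about the vertical
- trim_knob (a joint): angle of the knob (rad), growing counter-clockwise as seen from above, between stops at -1.8 and 1.3. It turns stiffly (0.04 N m) and stays where it is left. Each radian turns the pointer 0.35 rad the same way; the disc does not turn with it. With the beaker on, the knob must be turned 0.6 to 2.6 rad clockwise from its start, so one grasp may not be enough
- pointer_tip (a point): tip of the dark steel pointer over the dial disc, 52 mm from the dial's centre and 72 mm above the bench; only the knob turns it. Its x axis points along the pointer, from the centre to the tip
- dial_center (a point): centre of the round dial, 72 mm above the bench (fixed): the pointer and the white disc both turn about it
- zero_mark (a point): the zero mark: the one broad, long black mark on the white dial disc (6 mm wide, 22 mm long, radial; the other marks are thin and short, 0.15 rad apart, on its counter-clockwise side). This point lies on its middle line, 52 mm from the dial's centre, where the pointer's tip must stand. The mark lies along the scale's +x from the dial's centre while the platform is empty and turns clockwise with the load
- shaker_center (a point): bystander: closed steel shaker with a domed top, 58 mm diameter, 90 mm tall; point half-way up. Not to be moved
- ramekin_center (a point): bystander: white ceramic ramekin, a low bowl 84 mm across, 45 mm tall; point half-way up. Not to be moved

How it is judged:
On the way, in this order (a step that is already met when the one before it is completed fails the run):
1. the beaker stands upright on the platform, within 30 mm of its middle, released and at rest (horizontal distance between beaker_center and platform_top below 0.03 m and angle between beaker_center's own z axis and vertical below 0.1 rad and z of beaker_center in the frame of platform_top below 0.047 m and contact force between the fingers and beaker below 0.1 N and linear speed of beaker below 0.02 m/s), for 0.2 s.
2. the pointer's tip is on the zero mark, within 3 mm of its middle (horizontal distance between pointer_tip and zero_mark below 0.003 m), for 0.3 s.
At the end, for the whole second after the job is handed in: The beaker stands upright and still on the platform, its axis within 30 mm of the platform's centre, and the pointer's tip is within 3 mm of the middle of the zero mark (on the mark), with the knob at rest and released (horizontal distance between pointer_tip and zero_mark below 0.003 m and horizontal distance between beaker_center and platform_top below 0.03 m and angle between beaker_center's own z axis and vertical below 0.1 rad and z of beaker_center in the frame of platform_top below 0.047 m and linear speed of beaker below 0.02 m/s and velocity of joint trim_knob between -0.05 and 0.05 rad/s); the robot touches nothing.
It fails at once if the beaker is dropped or pressed onto the platform (over 20 N) (contact force between beaker and platform above 20 N).
It fails at once if the shaker or the ramekin is moved more than 20 mm (distance of any of shaker_center, ramekin_center from where it was at the start of the episode above 0.02 m).
It also fails if it takes over 67 s, if anything falls off the work surface, if the arm or the gripper's body presses on something with over 40 N, if the wrist force passes 120 N, or if a joint passes its speed limit or range.

ROBOT

A 6-joint arm with a two-finger parallel gripper is mounted at the origin on the work surface. World frame = base frame: x ahead of the robot, y to its left, z up, the work surface at z = 0. Lengths are in m, angles in rad, forces in N, time in s.
With the tool pointing down it reaches from about 0.4 to 0.925 m from the base axis. Payload 3.4 kg.
Tool frame: the origin (TCP) lies on the centre line of the jaws, within the pads' length; the fingertips stand 25 mm ahead of it and the grasp point (between the pads) lies 6 mm ahead of it (bot.finger_overhang is the distance from the TCP to the fingertips, in m); z points along the fingers, y is the direction in which the jaws open and shut (so a half turn about z gives the same grasp; the last joint's range is limited). The gripper opens to 85 mm and grips with 20 to 120 N. Pads are 22 mm wide; open, the fingers measure 114 mm over their backs; the gripper's body (76 mm by 85 mm) begins 54 mm behind the grasp point. The pads swing forward as they close: fully open they stand 13 mm farther back than shut.
Start: joints at [-1.24, 0.307, 1.506, -0, 1.328, -0.073], TCP at [0.226, -0.529, 0.256] pointing down, gripper open.
Joint ranges: [-3.12, 3.12], [-1.05, 2.28], [0.14, 2.33], [-1.42, 4.57], [0.1, 2.73], [-2.68, 2.68]. Speed limits (rad/s): [2.57, 2.57, 3.14, 3.14, 3.14, 3.14].

INTERFACE

Orientations are given as a unit quaternion [w, x, y, z].
In Python, from plant import readout, vision, bot gives the robot as it stands.
- The arm moves only by the tool move_arm, never from a script. Its argument "series" is one flat list of numbers, 7 for each row, row after row: the shift along the tool's x, y, z in mm, then the turn, a rotation vector about the tool's x, y, z in degrees, then the opening, from 0 (shut) to 1 (fully open). In form: [tx, ty, tz, wx, wy, wz, gripper, tx, ty, tz, wx, wy, wz, gripper, ...]. A call has 1 to 10 rows; each row shifts and turns the commanded pose from where the row before left it, along the tool's axes as they then stand; what a row does not reach is not made up. A row lasts 1/8 s, in which the tool goes at most 62.5 mm and 10.7 degrees, less where a joint would pass 70% of its speed; a pose out of reach is approached as far as the arm can. A call is refused whole if a number of a shift passes 62.5 or a number of a turn 10.7, either way. A call with a gripper value outside its range is refused whole. The fingers move at their own pace and stop on an object; the grip force is fixed at half the most. Time passes only in rows, so rows that do not move let the fingers close. It gives the time, the measured TCP pose, the force and the opening at its end, in the units of the state.
- readout.get_state(): the state, without advancing time (a new reading comes with each control period).
- vision.read_camera(name): name is "side" or "top"; returns the picture (480x640x3 uint8, blue, green, red); there is no depth.
- vision.camera_info(name): a dict with "camera_matrix" (3x3 intrinsics, pixels), "pose" (4x4, takes a point from camera to world coordinates). Camera axes: x right, y down, z forward; pixel columns grow to the right and rows downward; lengths in m; the calibration is good to about 2 mm. A picture is of the moment at which its call begins. camera_info takes no time and is no camera call.
- bot.close_job(): hands the job in, once; it reports no verdict.
The state is a dict: "time": time; "q": joint angles; "joint_vel": joint speeds; "effort": joint torques, N m; "tool_pos": TCP position; "ee_rot": TCP orientation; "contact_force": force on the tool from outside, world axes, zero at the start; "moment": the same for the moment, N m; "opening": finger opening in m.
Only numpy, scipy, OpenCV 4.12 (cv2) and the standard library are available. Lean on these libraries where they do the work, as an engineer would, in place of code of your own. Each camera call takes 0.05 s, during which the arm holds its last target. There are 200 camera calls.

## Working session

There is one attempt and no reset: what is moved stays moved. The work goes in short steps, Python scripts to look and compute and a tool call to move; the robot and the scene stay as the last step left them, time stands still between calls to the robot, and variables do not carry over. Pictures are saved under pics/ and viewed, about 8 in all and at most 12, crops included, and the job is handed in when it is done.

Besides the shell and the picture viewer there is one more tool, called as name(argument=value, ...) on one line, values as JSON. move_arm: Moves the arm, as the interface text tells. Its arguments: {"type":"object","properties":{"series":{"type":"array","items":{"type":"number"}}},"required":["series"]}

```bash
mkdir -p pics; ls; cat > h.py <<'E'
import numpy as np, cv2
from plant import readout, vision, bot
def ray(cam,u,v):
    i=vision.camera_info(cam);K=np.array(i["camera_matrix"]);T=np.array(i["pose"])
    d=T[:3,:3]@np.linalg.inv(K)@np.array([u,v,1.]);return T[:3,3],d
def onz(cam,u,v,z):
    o,d=ray(cam,u,v);return o+d*(z-o[2])/d[2]
def pix(cam,p):
    i=vision.camera_info(cam);K=np.array(i["camera_matrix"]);T=np.array(i["pose"])
    c=K@(T[:3,:3].T@(np.array(p)-T[:3,3]));return c[:2]/c[2]
E
python3 - <<'E'
from h import *
for c in("top","side"):
    cv2.imwrite(f"pics/{c}0.png",vision.read_camera(c)); i=vision.camera_info(c); print(np.round(i["camera_matrix"],1),np.round(i["pose"],3))
print(readout.get_state())
E
```

```text
pics
[[459.2   0.  319.7]
 [  0.  459.2 229.5]
 [  0.    0.    1. ]] [[ 0.009 -0.997  0.08   0.476]
 [-1.    -0.009  0.002 -0.014]
 [-0.002 -0.08  -0.997  1.074]
 [ 0.     0.     0.     1.   ]]
[[490.4   0.  321.7]
 [  0.  490.4 236.6]
 [  0.    0.    1. ]] [[-0.723 -0.374  0.581 -0.046]
 [-0.69   0.364 -0.625  0.618]
 [ 0.023 -0.853 -0.522  0.625]
 [ 0.     0.     0.     1.   ]]
{'time': 0.1, 'q': array([-1.23949724e+00,  3.07496231e-01,  1.50754641e+00,  4.17367045e-05,
        1.32839952e+00, -7.34982921e-02]), 'joint_vel': array([ 0.00071436, -0.00046091, -0.00446532, -0.0017921 ,  0.00028835,
        0.00021512]), 'effort': array([-4.60977226e-04, -4.58530819e+01, -2.52608281e+01, -8.08695677e-05,
        5.60316606e-03, -2.98809323e-05]), 'tool_pos': array([ 0.22625555, -0.52798278,  0.25547285]), 'ee_rot': array([-9.19684702e-04,  9.79587805e-01,  2.01014619e-01, -9.87856162e-05]), 'contact_force': array([-0.15555046, -0.50894631,  0.20959342]), 'moment': array([-0.01207467,  0.06036087, -0.04052337]), 'opening': 0.08546871882445992}
```

View pics/top0.png

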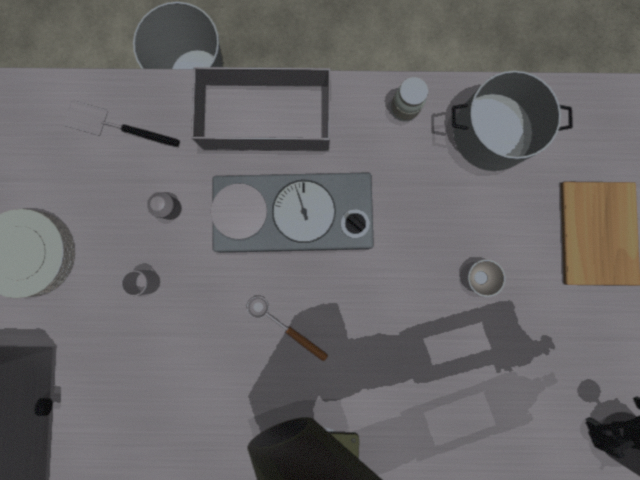

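View pics/side0.png

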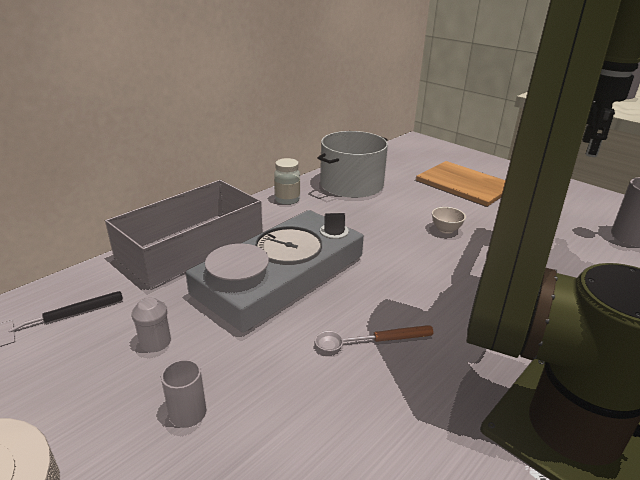

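```bash
python3 - <<'E'
from h import *
im=cv2.imread("pics/top0.png"); s=cv2.imread("pics/side0.png")
a=cv2.resize(im[165:305,110:390],None,fx=2.8,fy=2.8,interpolation=cv2.INTER_CUBIC)
b=cv2.resize(s[340:440,130:250],None,fx=2,fy=2,interpolation=cv2.INTER_CUBIC)
o=np.zeros((600,784,3),np.uint8);o[:392]=a;o[395:595,:240]=b;cv2.imwrite("pics/c1.png",cv2.convertScaleAbs(o,alpha=1.4))
for n,u,v,z in[("plat",238.5,211.5,.1),("dial",303.7,211,.076),("knob",355,223,.095),("shaker top",161,204,.09),("ram",486,277,.045),("c1",212,176,.068),("c2",371,173,.068),("c3",373,247,.068),("c4",213,252,.068)]: print(n,onz("top",u,v,z).round(4))
for u,v in((163.5,375),(203,372),(183,369)): print("side rim",onz("side",u,v,.085).round(4))
E
```

```text
plat [0.5917 0.1624 0.1   ]
dial [0.5969 0.0241 0.076 ]
knob [ 0.5697 -0.0868  0.095 ]
shaker top [0.6077 0.332  0.09  ]
ram [ 0.4563 -0.3827  0.045 ]
c1 [0.6742 0.2288 0.068 ]
c2 [ 0.6841 -0.1239  0.068 ]
c3 [ 0.5199 -0.1284  0.068 ]
c4 [0.5057 0.2219 0.068 ]
side rim [0.4511 0.4074 0.085 ]
side rim [0.4161 0.3645 0.085 ]
side rim [0.4414 0.3815 0.085 ]
```

View pics/c1.png

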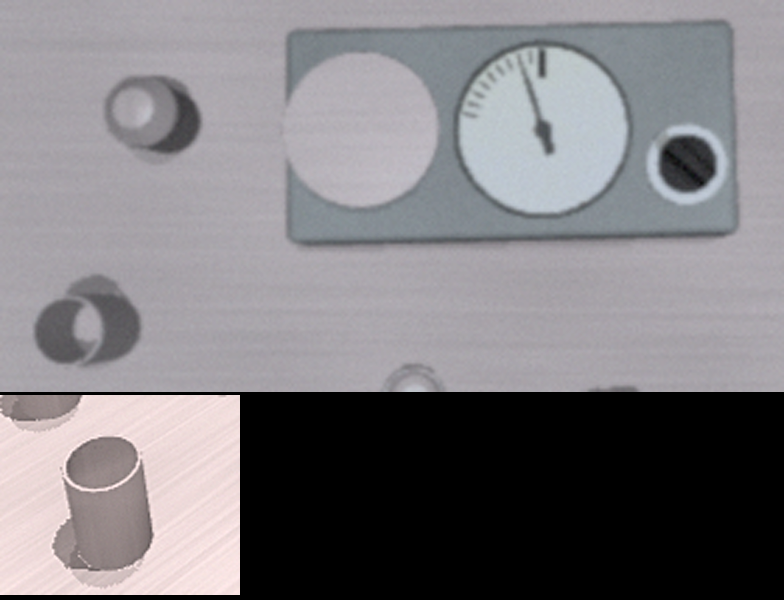

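```bash
python3 - <<'E'
from h import *
im=cv2.imread("pics/top0.png"); s=cv2.imread("pics/side0.png")
a=cv2.resize(im[200:246,332:378],(460,460),interpolation=cv2.INTER_CUBIC)
b=cv2.resize(s[205:245,315:355],(320,320),interpolation=cv2.INTER_CUBIC)
o=np.zeros((460,790,3),np.uint8);o[:,:460]=cv2.convertScaleAbs(a,alpha=2.5);o[:320,465:785]=cv2.convertScaleAbs(b,alpha=2.);cv2.imwrite("pics/c2.png",o)
print("beaker top",onz("top",134.6,282.9,.085).round(4),"side",onz("side",181.5,374,.085).round(4))
print(pix("top",(.5697,-.0868,.112)),pix("side",(.5697,-.0868,.112)))
E
```

```text
beaker top [0.4376 0.3841 0.085 ] side [0.4347 0.3883 0.085 ]
[355.62831879 222.26210996] [335.3874697  213.87675899]
```

View pics/c2.png

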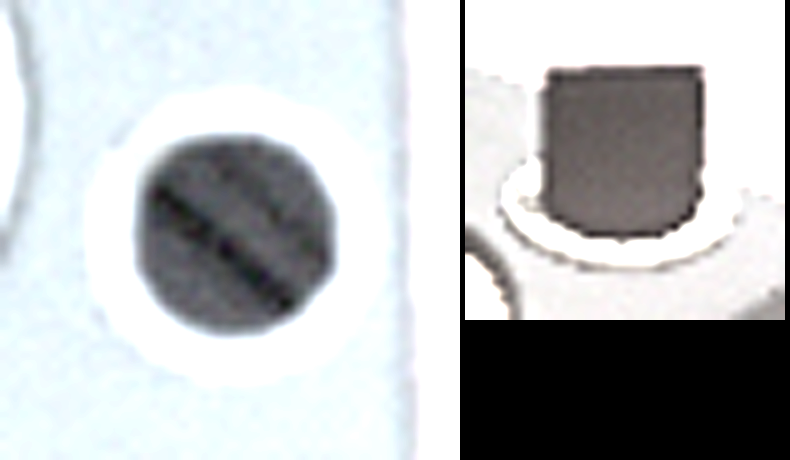

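move_arm(series=[48, -31, 0, 0, 0, 0, 1, 48, -31, 0, 0, 0, 0, 1, 48, -31, 0, 0, 0, 0, 1, 48, -31, 0, 0, 0, 0, 1, 48, -31, 0, 0, 0, 0, 1, 48, -31, 0, 0, 0, 0, 1, 48, -31, 0, 0, 0, 0, 1, 48, -31, 0, 0, 0, 0, 1, 20, -55, 0, 0, 0, 0, 1, 20, -55, 0, 0, 0, 0, 1])

```text
time: 1.35
tool_pos: [0.4751, -0.0306, 0.2558]
ee_rot: [-0.0, 0.98, 0.201, -0.0]
contact_force: [0.7, -0.2, 1.1]
opening: 0.0855
```

move_arm(series=[20, -55, 0, 0, 0, 0, 1, 20, -55, 0, 0, 0, 0, 1, 20, -55, 0, 0, 0, 0, 1, 20, -55, 0, 0, 0, 0, 1, 13, -45, 10, 0, 0, 0, 1, 13, -45, 20, 0, 0, 0, 1, 13, -45, 20, 0, 0, 0, 1, 12, -45, 20, 0, 0, 0, 1, 0, 0, 10, 0, 0, 0, 1, 0, 0, 0, 0, 0, 0, 1])

```text
time: 2.6
tool_pos: [0.437, 0.3858, 0.1749]
ee_rot: [0.001, 0.979, 0.201, -0.002]
contact_force: [0.6, -0.1, 0.3]
opening: 0.0854
```

```bash
cat >> h.py <<'E'
from scipy.spatial.transform import Rotation as R
def go(x,y,z):
    s=readout.get_state();w=s["ee_rot"];r=R.from_quat([w[1],w[2],w[3],w[0]]);m=r.as_matrix()
    print("t",s["time"],"pos",s["tool_pos"].round(4),"yaw",np.degrees(np.arctan2(m[1,0],m[0,0])).round(2),"zax",m[:,2].round(3),"q6",np.degrees(s["q"][5]).round(1),"F",s["contact_force"].round(1),"shift mm",(1000*r.inv().apply(np.array([x,y,z])-s["tool_pos"])).round(1))
E
python3 - <<'E'
from h import *
go(.436,.386,.075)
t=vision.read_camera("top");s=vision.read_camera("side")
o=np.zeros((480,800,3),np.uint8);o[:,:400]=cv2.resize(t[212:332,85:185],(400,480));o[:,400:]=cv2.resize(s[260:440,110:260],(400,480));cv2.imwrite("pics/c3.png",cv2.convertScaleAbs(o,alpha=1.4))
E
```

```text
t 2.6 pos [0.437  0.3858 0.1749] yaw 23.24 zax [-0.003 -0.003 -1.   ] q6 104.1 F [ 0.6 -0.1  0.3] shift mm [-0.5 -0.7 99.9]
```

View pics/c3.png

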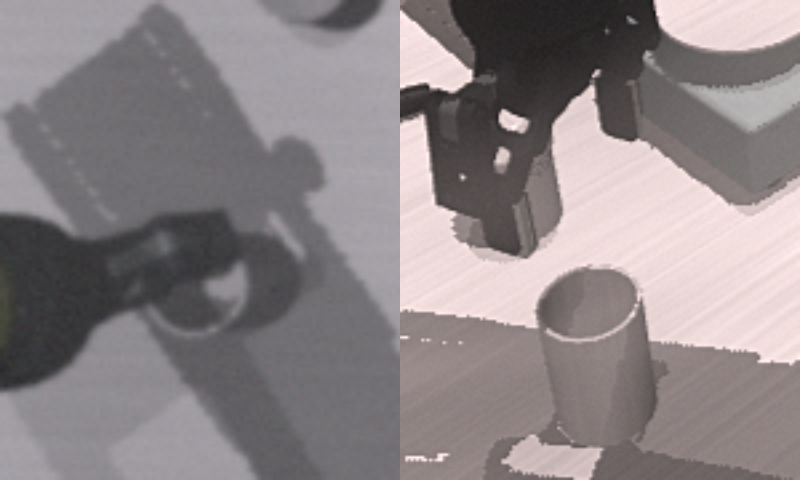

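The gripper sits above the beaker (rim near column 590 of the right half), in line with it, so I descend and grip.

move_arm(series=[0, 0, 30, 0, 0, 0, 1, 0, 0, 30, 0, 0, 0, 1, 0, 0, 25, 0, 0, 0, 1, 0, 0, 14, 0, 0, 0, 1, 0, 0, 0, 0, 0, 0, 1, 0, 0, 0, 0, 0, 0, 0.6, 0, 0, 0, 0, 0, 0, 0.5, 0, 0, 0, 0, 0, 0, 0.5, 0, 0, 0, 0, 0, 0, 0.5, 0, 0, 0, 0, 0, 0, 0.5])

```text
time: 3.95
tool_pos: [0.4389, 0.3875, 0.0791]
ee_rot: [-0.001, 0.98, 0.201, 0.001]
contact_force: [0.2, 0.1, 5.6]
opening: 0.0556
```

```bash
python3 - <<'E'
from h import *
go(.592,.1624,.23); print(readout.get_state()["opening"])
E
```

```text
t 3.95 pos [0.4389 0.3875 0.0791] yaw 23.21 zax [ 0.003  0.002 -1.   ] q6 104.1 F [0.2 0.1 5.6] shift mm [  52.5  267.1 -150.9]
0.055588953582767296
```

move_arm(series=[0, 0, -20, 0, 0, 0, 0.5, 0, 0, -40, 0, 0, 0, 0.5, 0, 0, -45, 0, 0, 0, 0.5, 0, 0, -40, 0, 0, 0, 0.5, 0, 0, -10, 0, 0, 0, 0.5, 6, 30, 0, 0, 0, 0, 0.5, 7, 34, 0, 0, 0, 0, 0.5, 7, 34, 0, 0, 0, 0, 0.5, 7, 34, 0, 0, 0, 0, 0.5, 7, 34, 0, 0, 0, 0, 0.5])

```text
time: 5.2
tool_pos: [0.5341, 0.2463, 0.2303]
ee_rot: [0.0, 0.98, 0.201, -0.002]
contact_force: [0.3, -0.3, -2.0]
opening: 0.0552
```

move_arm(series=[7, 34, 0, 0, 0, 0, 0.5, 7, 34, 0, 0, 0, 0, 0.5, 6, 30, 0, 0, 0, 0, 0.5, 0, 0, 0, 0, 0, 0, 0.5, 0, 0, 0, 0, 0, 0, 0.5, 0, 0, 0, 0, 0, 0, 0.5])

```text
time: 5.95
tool_pos: [0.5907, 0.1662, 0.2317]
ee_rot: [-0.0, 0.979, 0.202, -0.001]
contact_force: [-0.9, -0.2, -2.3]
opening: 0.0553
```

```bash
python3 - <<'E'
from h import *
go(.592,.1624,.179); print(readout.get_state()["opening"])
t=vision.read_camera("top");s=vision.read_camera("side")
o=np.zeros((480,800,3),np.uint8);o[:,:400]=cv2.resize(t[141:261,190:290],(400,480));o[:,400:]=cv2.resize(s[130:310,160:310],(400,480));cv2.imwrite("pics/c4.png",cv2.convertScaleAbs(o,alpha=1.4))
E
```

```text
t 5.95 pos [0.5907 0.1662 0.2317] yaw 23.25 zax [-0.002  0.    -1.   ] q6 78.5 F [-0.9 -0.2 -2.3] shift mm [-0.2  4.  52.7]
0.05526228109926166
```

View pics/c4.png

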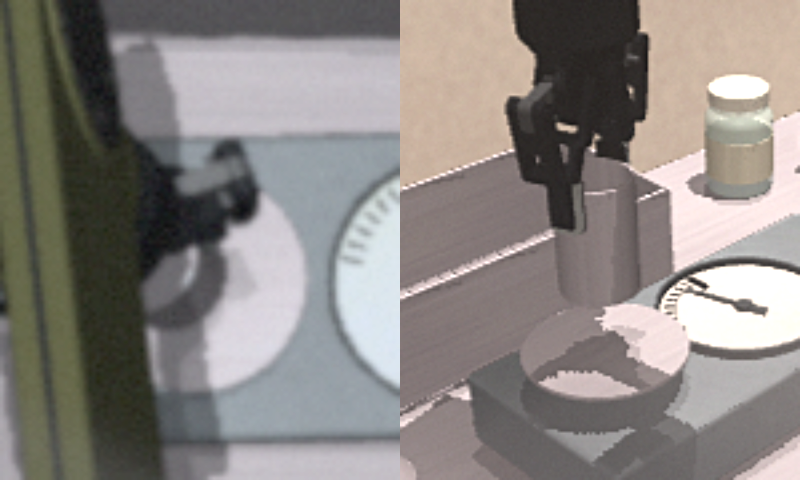

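The beaker hangs upright over the platform. I lower it slowly.

move_arm(series=[0, 4, 15, 0, 0, 0, 0.5, 0, 0, 15, 0, 0, 0, 0.5, 0, 0, 10, 0, 0, 0, 0.5, 0, 0, 4, 0, 0, 0, 0.5, 0, 0, 3, 0, 0, 0, 0.5, 0, 0, 2, 0, 0, 0, 0.5, 0, 0, 2, 0, 0, 0, 0.5, 0, 0, 1, 0, 0, 0, 0.5, 0, 0, 0, 0, 0, 0, 0.5, 0, 0, 0, 0, 0, 0, 0.5])

```text
time: 7.3
tool_pos: [0.5933, 0.1617, 0.1804]
ee_rot: [0.0, 0.98, 0.201, 0.0]
contact_force: [0.1, -0.8, -3.0]
opening: 0.0556
```

move_arm(series=[0, 0, 2, 0, 0, 0, 0.5, 0, 0, 1, 0, 0, 0, 0.5, 0, 0, 1, 0, 0, 0, 0.5, 0, 0, 1, 0, 0, 0, 0.5, 0, 0, 1, 0, 0, 0, 0.5, 0, 0, 0, 0, 0, 0, 0.5, 0, 0, 0, 0, 0, 0, 0.5])

```text
time: 8.18
tool_pos: [0.5934, 0.1617, 0.1744]
ee_rot: [0.0, 0.98, 0.201, 0.0]
contact_force: [-0.3, 0.1, 0.5]
opening: 0.0551
```

move_arm(series=[0, 0, 0, 0, 0, 0, 0.7, 0, 0, 0, 0, 0, 0, 0.8, 0, 0, 0, 0, 0, 0, 1, 0, 0, 0, 0, 0, 0, 1, 0, 0, 0, 0, 0, 0, 1, 0, 0, -15, 0, 0, 0, 1, 0, 0, -40, 0, 0, 0, 1, 0, 0, -50, 0, 0, 0, 1, 0, 0, -20, 0, 0, 0, 1, 0, 0, 0, 0, 0, 0, 1])

```text
time: 9.43
tool_pos: [0.5945, 0.162, 0.3027]
ee_rot: [0.0, 0.98, 0.201, 0.003]
contact_force: [-0.4, -0.6, -0.1]
opening: 0.0853
```

```bash
python3 - <<'E'
from h import *
go(.571,-.088,.20)
t=vision.read_camera("top");s=vision.read_camera("side")
o=np.zeros((480,800,3),np.uint8);o[:,:400]=cv2.resize(t[156:256,253:336],(400,480),interpolation=2);o[:,400:]=cv2.resize(s[160:328,180:320],(400,480),interpolation=2);cv2.imwrite("pics/c5.png",cv2.convertScaleAbs(o,alpha=1.4));cv2.imwrite("pics/t5.png",t)
E
```

```text
t 9.425 pos [0.5945 0.162  0.3027] yaw 23.19 zax [ 0.006  0.001 -1.   ] q6 78.1 F [-0.4 -0.6 -0.1] shift mm [-120.7  220.4  102.2]
```

View pics/c5.png

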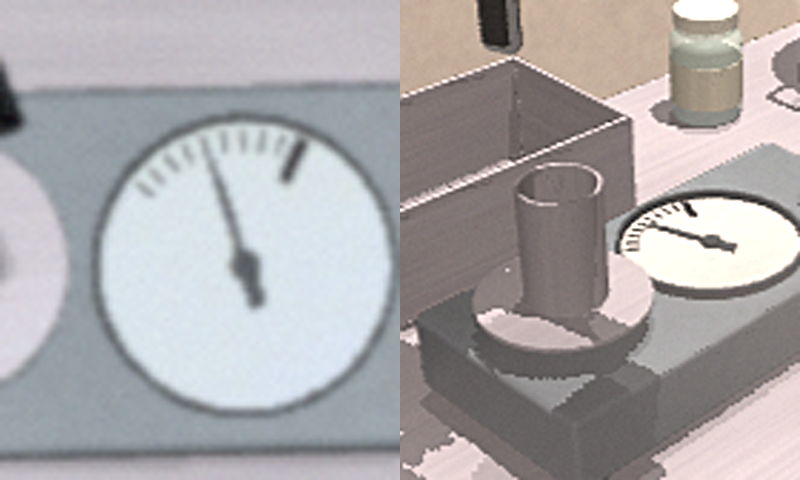

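Beaker stands upright and the disc has turned. The pointer is about 44° counter-clockwise of the mark, so the knob needs about 125° clockwise. Next I go over the knob and pre-turn the wrist to allow that in one grasp.

move_arm(series=[-24, 44, 0, 0, 0, 0, 1, -24, 44, 0, 0, 0, 0, 1, -24, 44, 0, 0, 0, 0, 1, -24, 44, 0, 0, 0, 0, 1, -24, 44, 0, 0, 0, 0, 1, 0, 0, 15, 0, 0, -10.5, 1, 0, 0, 15, 0, 0, -10.5, 1, 0, 0, 15, 0, 0, -10.5, 1, 0, 0, 15, 0, 0, -10.5, 1, 0, 0, 15, 0, 0, -10.5, 1])

```text
time: 10.78
tool_pos: [0.5683, -0.0875, 0.2219]
ee_rot: [-0.002, 0.788, 0.616, -0.001]
contact_force: [0.3, 0.2, -0.6]
opening: 0.0855
```

move_arm(series=[0, 0, 10, 0, 0, -10.5, 1, 0, 0, 0, 0, 0, -10.5, 1, 0, 0, 0, 0, 0, -10.5, 1, 0, 0, 0, 0, 0, -10.5, 1, 0, 0, 0, 0, 0, -10.5, 1, 0, 0, 0, 0, 0, -10.5, 1, 0, 0, 0, 0, 0, -10.5, 1, 0, 0, 0, 0, 0, -10.5, 1, 0, 0, 0, 0, 0, -10.5, 1, 0, 0, 0, 0, 0, -10.5, 1])

```text
time: 12.02
tool_pos: [0.5682, -0.0875, 0.2123]
ee_rot: [-0.002, -0.009, 1.0, 0.0]
contact_force: [-0.1, 0.4, -0.7]
opening: 0.0854
```

move_arm(series=[0, 0, 0, 0, 0, -10.5, 0.6, 0, 0, 0, 0, 0, -10.5, 0.6, 0, 0, 0, 0, 0, -10.5, 0.6, 0, 0, 0, 0, 0, -10.5, 0.6, 0, 0, 0, 0, 0, -4, 0.6, 0, 0, 0, 0, 0, 0, 0.6, 0, 0, 0, 0, 0, 0, 0.6])

```text
time: 12.9
tool_pos: [0.569, -0.0876, 0.2133]
ee_rot: [-0.001, -0.396, 0.918, 0.001]
contact_force: [-0.5, 0.1, 0.6]
opening: 0.0513
```

```bash
python3 - <<'E'
from h import *
go(.571,-.088,.111);print(readout.get_state()["opening"])
print("beaker",onz("side",235.3,223.7,.179).round(4), "platform ~ .592,.162")
# pointer & mark angles from t5
def pol(im):
    c=pix("top",(.5969,.0241,.074)); 
    return c
im=cv2.imread("pics/t5.png")
def w(cx,cy): return onz("top",253+cx*83/400,156+cy/4.8,.074)[:2]
c=w(246,263)
for n,p in(("tip",w(204,140)),("mark",w(294,160))): d=p-c;print(n,np.degrees(np.arctan2(d[1],d[0])),np.hypot(*d))
s=vision.read_camera("side");t=vision.read_camera("top")
o=np.zeros((480,800,3),np.uint8);o[:,:400]=cv2.resize(t[170:270,310:393],(400,480),interpolation=2);o[:,400:]=cv2.resize(s[100:268,270:410],(400,480),interpolation=2);cv2.imwrite("pics/c6.png",cv2.convertScaleAbs(o,alpha=1.4))
E
```

```text
t 12.9 pos [ 0.569  -0.0876  0.2133] yaw -133.38 zax [-0.002  0.    -1.   ] q6 -149.6 F [-0.5  0.1  0.6] shift mm [ -1.3  -1.9 102.3]
0.05127043260451708
beaker [0.5904 0.1629 0.179 ] platform ~ .592,.162
tip 19.336661774471214 0.05999445859997434
mark -24.103774903672146 0.05226672501142119
```

View pics/c6.png

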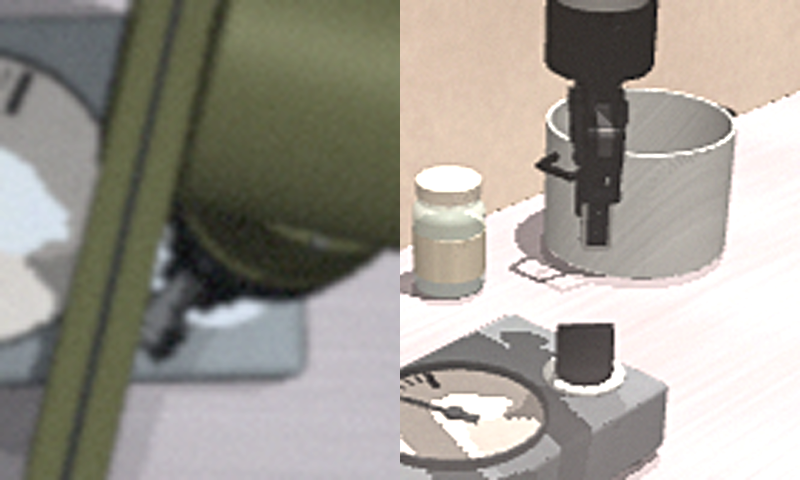

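The knob bar lies under the gripper, edge-on to the side view. I descend and grip.

move_arm(series=[-1, -1, 40, 0, 0, 0, 0.6, 0, 0, 35, 0, 0, 0, 0.6, 0, 0, 20, 0, 0, 0, 0.6, 0, 0, 8, 0, 0, 0, 0.6, 0, 0, 0, 0, 0, 0, 0.4, 0, 0, 0, 0, 0, 0, 0.1, 0, 0, 0, 0, 0, 0, 0.1, 0, 0, 0, 0, 0, 0, 0.1, 0, 0, 0, 0, 0, 0, 0.1])

```text
time: 14.12
tool_pos: [0.5714, -0.0874, 0.1125]
ee_rot: [0.001, -0.396, 0.918, -0.0]
contact_force: [-1.9, 3.0, 6.9]
opening: 0.0129
```

```bash
python3 - <<'E'
from h import *
go(.571,-.088,.111);s=readout.get_state();print(s["opening"],s["moment"])
E
```

```text
t 14.125 pos [ 0.5714 -0.0874  0.1125] yaw -133.31 zax [ 0.002  0.    -1.   ] q6 -149.6 F [-1.9  3.   6.9] shift mm [ 0.7 -0.2  1.5]
0.012912618105376385 [ 0.3833804   0.28396831 -0.05845078]
```

move_arm(series=[0, 0, 0, 0, 0, 5, 0.1, 0, 0, 0, 0, 0, 8, 0.1, 0, 0, 0, 0, 0, 8, 0.1, 0, 0, 0, 0, 0, 8, 0.1, 0, 0, 0, 0, 0, 8, 0.1, 0, 0, 0, 0, 0, 8, 0.1, 0, 0, 0, 0, 0, 5, 0.1])

```text
time: 15.0
tool_pos: [0.5714, -0.0876, 0.1125]
ee_rot: [0.001, 0.03, 1.0, -0.0]
contact_force: [-1.5, 2.4, 4.8]
opening: 0.0128
```

move_arm(series=[0, 0, 0, 0, 0, 5, 0.1, 0, 0, 0, 0, 0, 8, 0.1, 0, 0, 0, 0, 0, 8, 0.1, 0, 0, 0, 0, 0, 8, 0.1, 0, 0, 0, 0, 0, 8, 0.1, 0, 0, 0, 0, 0, 8, 0.1, 0, 0, 0, 0, 0, 5, 0.1, 0, 0, 0, 0, 0, 5, 0.1, 0, 0, 0, 0, 0, 0, 0.1])

```text
time: 16.12
tool_pos: [0.5712, -0.0879, 0.1125]
ee_rot: [0.001, 0.487, 0.873, 0.0]
contact_force: [-2.4, 0.8, 7.0]
opening: 0.0127
```

```bash
python3 - <<'E'
from h import *
go(.571,-.088,.111)
t=vision.read_camera("top");s=vision.read_camera("side");cv2.imwrite("pics/s7.png",s);cv2.imwrite("pics/t7.png",t)
o=np.zeros((480,800,3),np.uint8);o[:,:400]=cv2.resize(t[156:256,253:336],(400,480),interpolation=2);o[:,400:]=cv2.resize(s[222:270,250:330],(400,240),interpolation=2).repeat(2,0);cv2.imwrite("pics/c7.png",cv2.convertScaleAbs(o,alpha=1.4))
E
```

```text
t 16.125 pos [ 0.5712 -0.0879  0.1125] yaw 121.66 zax [ 0.001 -0.    -1.   ] q6 -44.6 F [-2.4  0.8  7. ] shift mm [-0.  -0.3  1.5]
```

View pics/c7.png

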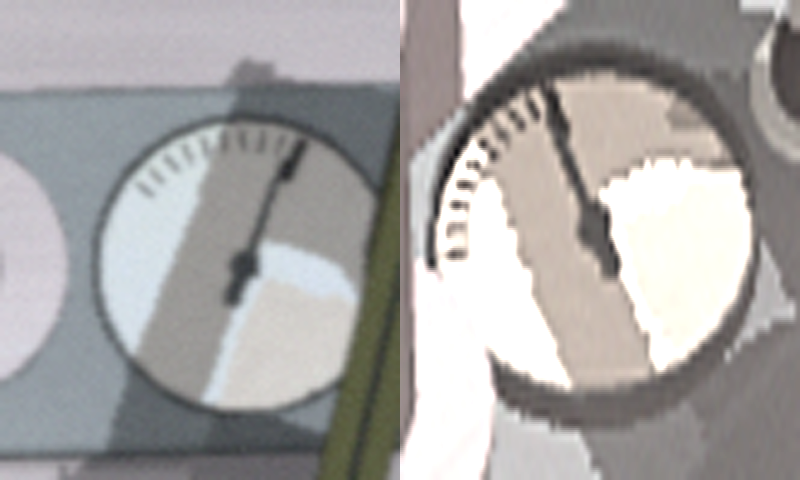

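```bash
cat >> h.py <<'E'
def dial(im,c=(.5969,.0241),z=.074,n=16):
    # grey polar samples; angle of the local-darkness centroid per radius
    g=cv2.cvtColor(im,cv2.COLOR_BGR2GRAY).astype(np.float32)
    A=np.radians(np.arange(-60,45,.5));out=[]
    for r in(.020,.024,.028,.032,.036,.042,.046,.050,.054,.058):
        P=np.array([pix("top",(c[0]+r*np.cos(a),c[1]+r*np.sin(a),z)) for a in A],np.float32)
        v=cv2.remap(g,P[:,0].copy(),P[:,1].copy(),cv2.INTER_LINEAR).ravel()
        b=cv2.morphologyEx(v.reshape(1,-1),cv2.MORPH_BLACKHAT,np.ones((1,61))).ravel()
        k=int(b.argmax());s=slice(max(0,k-14),k+15);w=np.maximum(b[s]-.4*b[k],0)
        out.append((int(r*1000),round(float(np.degrees((A[s]*w).sum()/w.sum())),1),int(b[k])))
    return out
E
python3 - <<'E'
from h import *
for f in("top0","t5","t7"):
    im=cv2.imread(f"pics/{f}.png")
    g=cv2.medianBlur(cv2.cvtColor(im,cv2.COLOR_BGR2GRAY),3)
    if f!="t7":
        h=cv2.HoughCircles(g[160:265,250:365],cv2.HOUGH_GRADIENT,1,100,param1=100,param2=15,minRadius=26,maxRadius=36)
        if h is not None: u,v,r=h[0,0];print("circle",onz("top",u+250,v+160,.076).round(4),r)
    print(f,dial(im))
E
```

```text
circle [0.598  0.0245 0.076 ] 30.2
top0 [(20, 19.0, 49), (24, 19.1, 54), (28, 19.1, 55), (32, 19.0, 58), (36, 19.0, 52), (42, 19.2, 49), (46, 2.3, 82), (50, 2.3, 86), (54, 2.2, 78), (58, 2.1, 78)]
circle [0.598  0.0245 0.076 ] 30.2Traceback (most recent call last):
  File "<stdin>", line 8, in <module>
  File "h.py", line 20, in dial
    P=np.array([pix("top",(c[0]+r*np.cos(a),c[1]+r*np.sin(a),z)) for a in A],np.float32)
                ~~~^^^^^^^^^^^^^^^^^^^^^^^^^^^^^^^^^^^^^^^^^^^^^
  File "h.py", line 9, in pix
    i=vision.camera_info(cam);K=np.array(i["camera_matrix"]);T=np.array(i["pose"])
ValueError: time passes only in moves, steps and waits
```

```bash
sed -i 's/vision.camera_info(cam)/info(cam)/; 2a import functools\n@functools.lru_cache(None)\ndef info(c): return vision.camera_info(c)' h.py
python3 - <<'E'
from h import *
for f in("t5","t7"): print(f,dial(cv2.imread(f"pics/{f}.png")))
E
```

```text
t5 [(20, 18.9, 56), (24, 19.1, 62), (28, 19.3, 62), (32, 19.0, 68), (36, 18.9, 61), (42, 19.2, 57), (46, -22.8, 99), (50, -22.6, 94), (54, -22.7, 84), (58, -22.8, 95)]
t7 [(20, -18.3, 37), (24, -17.4, 41), (28, -17.2, 39), (32, -17.5, 38), (36, -17.8, 41), (42, -19.4, 46), (46, -21.7, 75), (50, -21.7, 73), (54, -22.7, 57), (58, -23.0, 58)]
```

The polar measurement puts the pointer at -17.5° and the mark at -22.8°, which leaves 15° of knob.

move_arm(series=[0, 0, 0, 0, 0, 5, 0.1, 0, 0, 0, 0, 0, 5, 0.1, 0, 0, 0, 0, 0, 5, 0.1, 0, 0, 0, 0, 0, 0, 0.1, 0, 0, 0, 0, 0, 0, 0.1])

```text
time: 16.85
tool_pos: [0.5711, -0.0879, 0.1125]
ee_rot: [0.001, 0.597, 0.802, 0.0]
contact_force: [-2.2, 0.8, 7.6]
opening: 0.0125
```

```bash
python3 - <<'E'
from h import *
go(.571,-.088,.111)
t=vision.read_camera("top");cv2.imwrite("pics/t8.png",t);print(dial(t))
E
```

```text
t 16.85 pos [ 0.5711 -0.0879  0.1125] yaw 106.7 zax [ 0.001 -0.    -1.   ] q6 -29.6 F [-2.2  0.8  7.6] shift mm [-0.1 -0.2  1.5]
[(20, -21.1, 39), (24, -21.5, 41), (28, -22.2, 37), (32, -22.6, 37), (36, -23.1, 38), (42, -22.9, 47), (46, -22.9, 57), (50, -22.8, 61), (54, -22.8, 52), (58, -23.0, 60)]
```

Aligned; release, retreat and check.

move_arm(series=[0, 0, 0, 0, 0, 0, 0.4, 0, 0, 0, 0, 0, 0, 0.6, 0, 0, 0, 0, 0, 0, 0.6, 0, 0, -20, 0, 0, 0, 0.6, 0, 0, -50, 0, 0, 0, 0.6, 0, 0, -50, 0, 0, 0, 0.6, -45, 0, 0, 0, 0, 0, 0.6, -45, 0, 0, 0, 0, 0, 0.6, -45, 0, 0, 0, 0, 0, 0.6, 0, 0, 0, 0, 0, 0, 0.6])

```text
time: 18.15
tool_pos: [0.6106, -0.2205, 0.2308]
ee_rot: [0.001, 0.598, 0.801, -0.0]
contact_force: [0.1, -0.3, 0.4]
opening: 0.0509
```

```bash
python3 - <<'E'
from h import *
go(.571,-.088,.111)
t=vision.read_camera("top");s=vision.read_camera("side");print(dial(t))
o=np.zeros((480,800,3),np.uint8);o[:,:400]=cv2.resize(t[156:256,253:336],(400,480),interpolation=2);o[:,400:]=cv2.resize(s[160:400,120:320],(400,480),interpolation=2);cv2.imwrite("pics/c9.png",cv2.convertScaleAbs(o,alpha=1.4))
E
```

```text
t 18.15 pos [ 0.6106 -0.2205  0.2308] yaw 106.5 zax [ 0.001 -0.001 -1.   ] q6 -40.0 F [ 0.1 -0.3  0.4] shift mm [138.5  -0.4 119.6]
[(20, -21.5, 66), (24, -22.0, 69), (28, -22.6, 69), (32, -23.0, 62), (36, -23.0, 60), (42, -23.0, 70), (46, -22.8, 93), (50, -22.7, 92), (54, -22.7, 88), (58, -22.8, 101)]
```

View pics/c9.png

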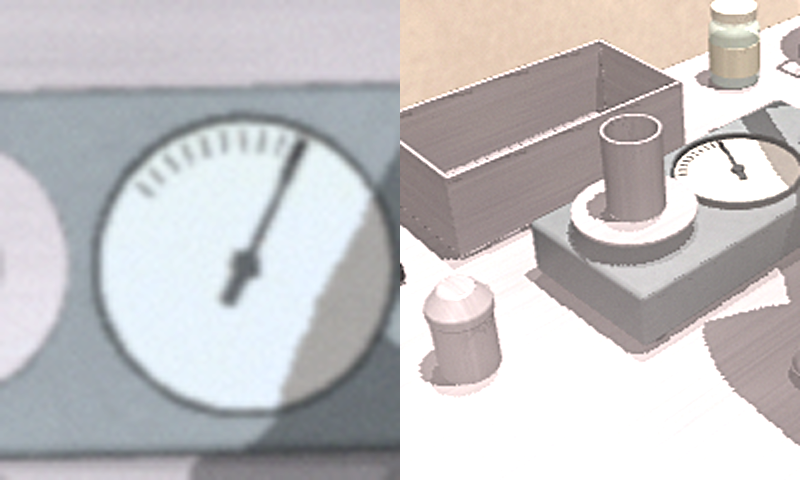

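The pointer lies on the broad mark, with the tip near (300,145) in the left half. The beaker stands upright mid-platform and the shaker has not moved.

```bash
python3 -c "
from plant import bot
print(bot.close_job())"
```

```text
the job is handed in; nothing more can be done
None
```

I finished the task and handed the job in at about 18 s of the 67 s allowed; `close_job` gives no verdict.

- **Beaker:** I stood it upright on the middle of the platform and let go. By the side camera its axis was about 2 mm from the platform's centre. The highest vertical force I saw at the wrist during the lowering was well below the 20 N limit.
- **Knob:** I turned it about 120° clockwise in one grasp, in small steps, then released it and backed the arm off.
- **Last check, arm clear:** the pointer measured between -22.5° and -23.0° over most of its length, and the zero mark -22.7°. That puts the tip within about 0.5 mm of the mark's middle, against 3 mm allowed. Close to the hub (20–24 mm) the pointer read about 1° off the mark, because my dial-centre estimate was about 1 mm off. That has little effect at the tip.
- **Bystanders:** the shaker looked unmoved in the last picture. I didn't recheck the ramekin at the end, but the arm never worked near it.

No check failed. My first by-eye reading of the pointer partway through the turn differed by about 5° from the pixel measurement. I used the measurement, and the final result agreed with it.

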